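Open the basket clamp and hold it open

TASK

Open the basket clamp for the next, larger basket. First turn the hand crank clockwise (seen from above), one and a half to three turns, until the pointer of the crank-driven jaw stands level with the middle of its clip on the index rail; then pull the spring-loaded jaw outwards by its upright paddle until its pointer stands level with the middle of the other clip, and keep gripping it there: the job finishes while you are still holding the paddle against the spring. Leave the other things on the table where they are.

Things in the scene. Friction and masses are not known exactly. Their poses are not given: they have to be found in the camera images.
- clamp: basket clamp: plywood bed 160 (x) by 620 (y) by 20 mm fixed on the table; origin at table height on its mid-line, 290 mm from the crank end. Its y runs along the bed towards the crank, its x across the bed to the aluminium index rail (along y, at x = 70 mm, top at z = 34 mm); z up. Both jaws slide along y. Crank housing 80 x 80 mm at y = 220 mm, top 70 mm; spring end block at y = -310 mm, top 58 mm
- crank_axis (a point): point on the crank's upright axis, at the height of the middle of its knob (107 mm above the table). Clockwise from above drives the wound jaw towards the crank (+y of the clamp), 16 mm a turn; counter-clockwise brings it back. It is self-locking: pushing the jaw does not move it, and the crank stays where it is left. Crank arm below the knob: top at most 88 mm above the table
- knob_center (a point): centre of the crank's black upright round knob, 24 mm in diameter, 45 mm high (85 to 130 mm above the table), 45 mm from the crank's axis; at any angle at the start. About 3 N at the knob turns the crank. The knob spins freely on its pin, so a gripper may hold it all the way round without turning, or let go and grasp again
- wound_pointer (a point): tip of the steel pointer of the crank-driven (wound) jaw, the V-jaw nearer the crank; the pointer is a bar 3 mm wide reaching across to the index rail, tip 36 mm above the table. At the start it stands 24 to 46 mm short of its clip
- wound_clip: small dark steel clip on the index rail that marks where the wound jaw must go, the one nearer the crank; 8 mm wide along the rail (its y, same as the clamp's y), 18 mm across, 8 mm high; origin under its centre, on the rail
- paddle (a point): middle of the upright dark wooden paddle on the spring-loaded jaw, at the height to grip it (78 mm above the table); the paddle is 16 mm thick along the clamp's y, 46 mm wide along its x, top 100 mm above the table, free from z = 40 mm up
- sprung_jaw: the spring-loaded V-jaw with the paddle, farther from the crank; pulled out away from the crank (-y of the clamp), up to 75 mm. The spring draws it back with 4 N at rest and 1 N more for each 10 mm, and returns it when let go. Origin on the clamp's mid-line at table height, level with its pointer
- sprung_pointer (a point): tip of the spring-loaded jaw's steel pointer, a bar 3 mm wide reaching across to the index rail, tip 36 mm above the table; starts at the inner stop
- sprung_clip: the other such clip, which marks how far the spring-loaded jaw must be pulled (28 to 58 mm from rest); same size and axes as the first
- hoop: plain bamboo hoop lying flat, 124 mm across, 12 high; to be left alone; origin near its middle
- brush: glue brush lying flat, 170 mm long; to be left alone; origin near its middle
- glue: white glue bottle, 52 mm across, 130 high; to be left alone; origin near its middle
- mallet: wooden mallet lying down, 220 mm long; to be left alone; origin near its middle
- pin_cup: small steel cup, 64 mm across, 55 high; to be left alone; origin near its middle
- tape: roll of paper tape lying flat, 90 mm across, 22 high; to be left alone; origin near its middle
- basket: shallow pale basket, 150 mm across, 45 high, left of the clamp; to be left alone; origin near its middle

How it is judged:
By the outcome, as a careful person would: the job done as asked, in the order asked, and still so for the second after the job is handed in, while the arm keeps its last pose, push and grip.
It also fails if it takes over 72 s, if anything falls off the work surface, if the arm or the gripper's body presses on something with over 40 N, if the wrist force passes 120 N, or if a joint passes its speed limit or range.

ROBOT

A 7-joint arm with a two-finger parallel gripper is mounted at the origin on the work surface. World frame = base frame: x ahead of the robot, y to its left, z up, the work surface at z = 0. Lengths are in m, angles in rad, forces in N, time in s.
With the tool pointing down it reaches from about 0.425 to 0.875 m from the base axis. Payload 4.7 kg.
Tool frame: the origin (TCP) lies midway between the tips of the shut fingers; the grasp point (between the pads) lies 19 mm behind it; z points along the fingers, y is the line along which they close (so a half turn about z gives the same grasp; the last joint's range is limited). The gripper opens to 87 mm and grips with 3 to 60 N. Pads are 19 mm wide; open, the fingers measure 117 mm over their backs; the gripper's body (75 mm by 190 mm) begins 51 mm behind the grasp point.
Start: joints at [1.281, 0.321, -0.07, 1.45, 0.023, 1.371, -0.057], TCP at [0.194, -0.62, 0.223] pointing down, gripper open.
Joint ranges: [-2.86, 2.86], [-0.3, 2.09], [-1.38, 1.24], [0.06, 2.45], [-1.56, 4.7], [0.09, 2.05], [-2.69, 2.69]. Speed limits (rad/s): [2.57, 2.57, 3.14, 3.14, 3.14, 3.14, 3.14].

INTERFACE

Orientations are given as a rotation vector (axis times angle).
In Python, from cell import env gives the robot as it stands. The module is installed in compiled form; this text tells all that it offers.
- The arm moves only by the shell command python3 -m jog 'ROWS' [FORCE]. ROWS is JSON, one flat list of numbers, 5 for each row, row after row: the finger opening in cm, from 0 to 8.7, then the shift along the tool's x, y, z in cm, then the turn about the tool's z in degrees. In form: [jaw, tx, ty, tz, twist, jaw, tx, ty, tz, twist, ...]. A call has 1 to 5 rows; each row shifts and turns the commanded pose from where the row before left it, along the tool's axes as they then stand; what a row does not reach is not made up. A row lasts 1/10 s, in which the tool goes at most 50 mm and 8.59 degrees, less where a joint would pass 70% of its speed; a pose out of reach is approached as far as the arm can. A call with a gripper value outside its range is refused whole. The fingers move at their own pace and stop on an object; FORCE is the grip in N (left out, the last holds). Time passes only in rows, so rows that do not move let the fingers close. It gives the time, the measured TCP pose, the force, the opening and the grip force at its end, in the units of the state.
- env.state(): the state, without advancing time (a new reading comes with each control period).
- env.get_image(name): name is "scene" or "side" or "wrist"; returns the picture (480x640x3 uint8, red, green, blue); there is no depth.
- env.get_calibration(name): a dict with "vertical_fov" (degrees; the focal length in pixels is half the picture's height over the tangent of half this angle, whatever the lens; pixels are square), "cx", "cy" (the principal point, pixels), "extrinsics" (4x4, takes a point from camera to world coordinates); the wrist camera has in their place "hand_eye" (4x4, takes a point from camera to tool coordinates, whose origin is the TCP and whose axes are the flange's). Camera axes: x right, y down, z forward; pixel columns grow to the right and rows downward; lengths in m; the calibration is good to about 2 mm. A picture is of the moment at which its call begins: read the wrist's pose just before it. get_calibration takes no time and is no camera call.
- env.job_done(): hands the job in; it is judged then, once.
Trained networks look in the newest picture that a camera, given by its name, has taken for a name from the list of things; names that differ only in an ending like _2 or _b are one class to them, and where a whole thing is asked for, a point or a joint stands for the part that bears it (a point fixed in the world has none). Each returns a list of dicts, best first, with "confidence" (0 to 1); they miss things now and then, are a little off and sometimes report something else, mostly with a low value. They report only what shows in the picture. A call takes as long as a camera call.
- env.boxes_of(camera, name): "rect" ([left, top, right, bottom] as shares, 0 to 1, of the picture: columns of its width, rows of its height, round what is visible of it).
- env.pinpoint(camera, name): "xy" ([column, row] as shares, 0 to 1, of the picture: columns of its width, rows of its height: a listed point, or the origin of a listed thing).
The state is a dict: "clock": time; "joint_positions": joint angles; "joint_velocities": joint speeds; "effort": joint torques, N m; "ee_pos": TCP position; "tool_rot": TCP orientation; "ft_force": force on the tool from outside, world axes, zero at the start; "ft_torque": the same for the moment, N m; "grip_width": finger opening in m; "grip_force": force on a finger pad.
Only numpy, scipy, OpenCV 4.12 (cv2) and the standard library are available. Lean on these libraries where they do the work, as an engineer would, in place of code of your own. Each camera call takes 0.05 s, during which the arm holds its last target. There are 200 camera calls.

## Working session

There is one attempt and no reset: what is moved stays moved. The work goes in short steps, Python scripts to look and compute and a shell command to move; the robot and the scene stay as the last step left them, time stands still between calls to the robot, and variables do not carry over. Pictures are saved under pics/ and viewed, at most 10 in all, crops included, and the job is handed in when it is done.

```bash
mkdir -p pics
cat > h.py <<'E'
from cell import env
import numpy as np, cv2
from scipy.spatial.transform import Rotation as R
def cam(n):
    c=env.get_calibration(n); f=240/np.tan(np.radians(c["vertical_fov"])/2)
    if "extrinsics" in c: T=np.array(c["extrinsics"])
    else:
        s=env.state(); P=np.eye(4); P[:3,:3]=R.from_rotvec(s["tool_rot"]).as_matrix(); P[:3,3]=s["ee_pos"]; T=P@np.array(c["hand_eye"])
    return f,c["cx"],c["cy"],T
def ray(C,u,v):
    f,cx,cy,T=C; d=T[:3,:3]@np.array([(u-cx)/f,(v-cy)/f,1]); return T[:3,3],d
def onz(C,u,v,z):
    o,d=ray(C,u,v); return o+d*(z-o[2])/d[2]
def proj(C,p):
    f,cx,cy,T=C; q=T[:3,:3].T@(np.array(p)-T[:3,3]); return q[0]/q[2]*f+cx,q[1]/q[2]*f+cy
Z=dict(clamp=0,crank_axis=.107,knob_center=.107,wound_pointer=.036,wound_clip=.034,paddle=.078,sprung_jaw=0,sprung_pointer=.036,sprung_clip=.034,glue=.0,mallet=.0,basket=0,pin_cup=0)
def snap(n,f):
    C=cam(n); im=env.get_image(n); cv2.imwrite("pics/"+f+".png",cv2.cvtColor(im,cv2.COLOR_RGB2BGR)); return C,im
def find(n,C,names):
    for k in names:
        for r in env.pinpoint(n,k)[:2]:
            u,v=r["xy"][0]*640,r["xy"][1]*480
            print(n,k,round(r["confidence"],2),np.round([u,v]),np.round(onz(C,u,v,Z[k]),4))
E
python3 - <<'E'
from h import *
for n in("scene","side"):
    C,im=snap(n,n+"0"); find(n,C,list(Z)[:9])
s=env.state();print(s["clock"],s["ee_pos"],s["tool_rot"]); print(R.from_rotvec(s["tool_rot"]).as_matrix().round(2)); print(env.get_calibration("wrist"))
E
```

```text
scene clamp 0.72 [298. 254.] [0.571  0.0322 0.    ]
scene crank_axis 0.64 [376. 274.] [0.596  0.2495 0.107 ]
scene knob_center 0.63 [386. 291.] [0.6131 0.2862 0.107 ]
scene wound_pointer 0.81 [297. 277.] [0.6436 0.1132 0.036 ]
scene wound_pointer 0.33 [233. 220.] [ 0.6289 -0.1062  0.036 ]
scene wound_clip 0.66 [306. 291.] [0.654  0.1485 0.034 ]
scene wound_clip 0.65 [408. 267.] [0.4718 0.2259 0.034 ]
scene sprung_jaw 0.76 [275. 234.] [ 0.5635 -0.0496  0.    ]
scene sprung_pointer 0.82 [252. 231.] [ 0.6213 -0.0487  0.036 ]
scene sprung_clip 0.47 [234. 222.] [ 0.6298 -0.1013  0.034 ]
side clamp 0.88 [323. 259.] [0.5761 0.011  0.    ]
side crank_axis 0.82 [254. 268.] [0.5953 0.2385 0.107 ]
side crank_axis 0.5 [323. 228.] [0.5595 0.0427 0.107 ]
side knob_center 0.7 [234. 278.] [0.6073 0.2839 0.107 ]
side knob_center 0.41 [193. 289.] [0.6493 0.3467 0.107 ]
side wound_pointer 0.86 [274. 253.] [0.6538 0.0942 0.036 ]
side wound_clip 0.48 [257. 267.] [0.6565 0.1545 0.034 ]
side paddle 0.69 [358. 210.] [ 0.554  -0.1128  0.078 ]
side sprung_jaw 0.56 [343. 248.] [ 0.5599 -0.0562  0.    ]
side sprung_jaw 0.39 [324. 262.] [0.5669 0.0204 0.    ]
side sprung_pointer 0.88 [320. 228.] [ 0.6228 -0.0547  0.036 ]
side sprung_clip 0.75 [214. 400.] [0.5021 0.4722 0.034 ]
side sprung_clip 0.62 [331. 213.] [ 0.6372 -0.134   0.034 ]
1.0 [ 0.19441136 -0.62025151  0.22258234] [ 3.10537312e+00  4.75379403e-01 -8.82388456e-05]
[[ 0.95  0.3  -0.  ]
 [ 0.3  -0.95 -0.  ]
 [-0.    0.   -1.  ]]
{'vertical_fov': 70.44747043473862, 'cx': 318.65013349537696, 'cy': 233.24652719894496, 'hand_eye': array([[ 1.53172191e-04, -9.51961730e-01, -3.06216983e-01,
         8.52805613e-02],
       [ 9.99999970e-01,  2.04538946e-04, -1.35658912e-04,
        -9.71253876e-04],
       [ 1.91775392e-04, -3.06216953e-01,  9.51961733e-01,
        -1.62214255e-01],
       [ 0.00000000e+00,  0.00000000e+00,  0.00000000e+00,
         1.00000000e+00]])}
```

View pics/scene0.png

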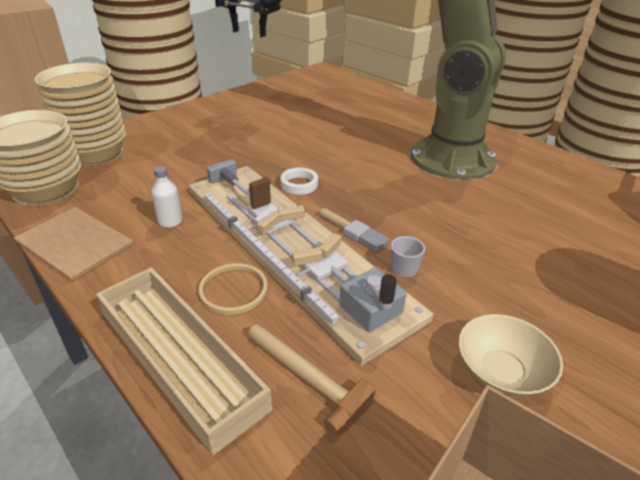

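View pics/side0.png

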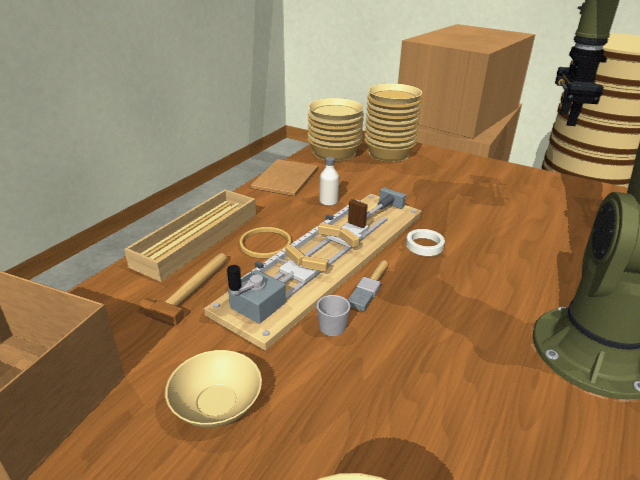

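The scene camera shows the clamp running away from the crank and its knob at about (388,289). The paddle is at (260,192) and the pale index rail is on the side away from the robot. The side view agrees, with the knob at (234,278) and the paddle at (358,212). Next I go above the clamp for a wrist view.

```bash
python3 -m jog '[8.7,0,0,-0.5,8, 8.7,0,0,-0.5,8, 8.7,0,0,-0.5,8, 8.7,1.8,-4.4,0,0, 8.7,1.8,-4.4,0,0]' 
python3 -m jog '[8.7,1.8,-4.4,0,0, 8.7,1.8,-4.4,0,0, 8.7,1.8,-4.4,0,0, 8.7,1.8,-4.4,0,0, 8.7,1.8,-4.4,0,0]' 
python3 -m jog '[8.7,1.8,-4.4,0,0, 8.7,1.8,-4.4,0,0, 8.7,1.8,-4.4,0,0, 8.7,1.8,-4.4,0,0, 8.7,1.8,-4.4,0,0]' 
python3 -m jog '[8.7,1.8,-4.4,0,0, 8.7,1.8,-4.4,0,0, 8.7,1.8,-4.4,0,0, 8.7,1.8,-4.4,0,0, 8.7,0,0,0,0]'
python3 - <<'E'
from h import *
C,im=snap("wrist","w1"); find("wrist",C,list(Z)[:9])
s=env.state();print(s["clock"],s["ee_pos"]); print(R.from_rotvec(s["tool_rot"]).as_matrix().round(3))
E
```

```text
clock: 1.5
ee_pos: [0.2398, -0.5368, 0.2372]
tool_rot: [3.136, -0.186, -0.0]
ft_force: [2.0, 0.8, -0.2]
grip_width: 0.0871
grip_force: 0.0
clock: 2.0
ee_pos: [0.3556, -0.327, 0.2379]
tool_rot: [3.135, -0.181, 0.001]
ft_force: [0.9, 0.2, -0.8]
grip_width: 0.0868
grip_force: 0.0
clock: 2.5
ee_pos: [0.4703, -0.1188, 0.238]
tool_rot: [3.135, -0.181, 0.002]
ft_force: [1.1, -0.4, -0.5]
grip_width: 0.087
grip_force: 0.0
clock: 3.0
ee_pos: [0.5625, 0.0544, 0.2376]
tool_rot: [-3.132, 0.163, -0.001]
ft_force: [-0.2, 0.1, 0.6]
grip_width: 0.087
grip_force: 0.0
wrist clamp 0.6 [345. 192.] [0.5679 0.0244 0.    ]
wrist clamp 0.21 [427. 133.] [ 0.6248 -0.0719  0.    ]
wrist crank_axis 0.74 [109. 213.] [0.591  0.2409 0.107 ]
wrist crank_axis 0.49 [262. 136.] [0.6426 0.0951 0.107 ]
wrist knob_center 0.92 [ 51. 195.] [0.6123 0.2875 0.107 ]
wrist wound_pointer 0.9 [262. 136.] [0.6414 0.1072 0.036 ]
wrist wound_clip 0.51 [588.  32.] [ 0.7033 -0.214   0.034 ]
wrist wound_clip 0.46 [218. 126.] [0.6561 0.1509 0.034 ]
wrist sprung_jaw 0.64 [ 15. 261.] [0.5219 0.4508 0.    ]
wrist sprung_jaw 0.62 [414. 190.] [ 0.5608 -0.0565  0.    ]
wrist sprung_pointer 0.97 [426. 134.] [ 0.6259 -0.0608  0.036 ]
wrist sprung_pointer 0.21 [588.  31.] [ 0.7033 -0.2122  0.036 ]
wrist sprung_clip 0.51 [471. 126.] [ 0.6286 -0.107   0.034 ]
3.5 [0.56126667 0.0450386  0.23775305]
[[ 0.993 -0.116  0.   ]
 [-0.116 -0.993 -0.001]
 [ 0.     0.001 -1.   ]]
```

View pics/w1.png

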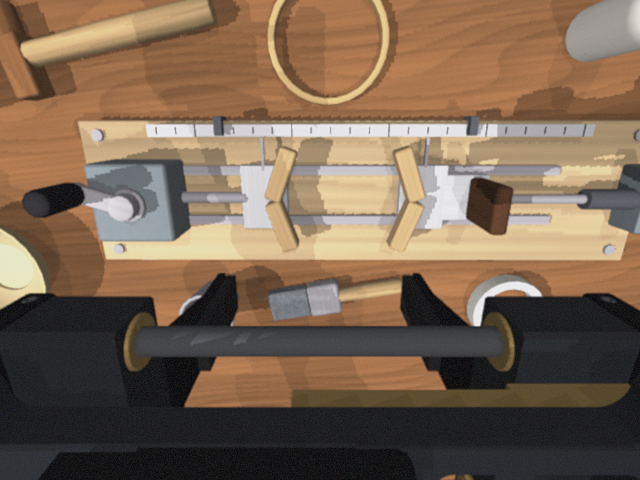

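The wrist view has the clamp square with the image. The rail clips are at (218,126) and (473,125), the pointers at (262,140) and (426,140), and the knob at about (51,197). That gives about 45 mm to go for each jaw, or roughly 2.8 turns. Next I move over the knob.

```bash
python3 -m jog '[8.7,0.4,-4.9,1.3,0, 8.7,0.4,-4.9,1.3,0, 8.7,0.5,-4.9,1.3,0, 8.7,0.5,-4.9,1.3,0, 8.7,0.4,-4.9,1.3,0]' 
python3 -m jog '[6,0,0,0,0, 6,0,0,0,0]'
python3 - <<'E'
from h import *
C,im=snap("wrist","w2"); find("wrist",C,["knob_center","crank_axis"])
s=env.state();print(s["clock"],s["ee_pos"]); print(R.from_rotvec(s["tool_rot"]).as_matrix().round(3))
E
```

```text
clock: 4.0
ee_pos: [0.6112, 0.2835, 0.1732]
tool_rot: [3.136, -0.183, 0.001]
ft_force: [1.6, -0.4, 0.7]
grip_width: 0.087
grip_force: 0.0
clock: 4.2
ee_pos: [0.6095, 0.284, 0.1727]
tool_rot: [3.136, -0.176, -0.003]
ft_force: [0.5, 0.1, 0.4]
grip_width: 0.078
grip_force: 0.0
wrist crank_axis 0.82 [380. 262.] [0.594  0.2423 0.107 ]
4.35 [0.61146022 0.28034844 0.17418758]
[[ 0.993 -0.118  0.001]
 [-0.118 -0.993 -0.001]
 [ 0.001  0.001 -1.   ]]
```

View pics/w2.png

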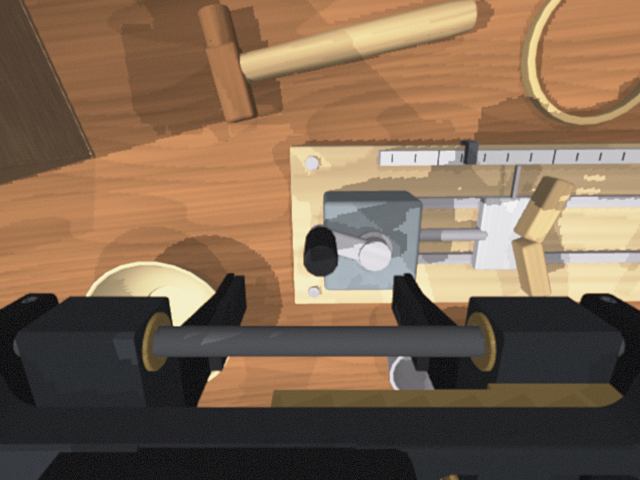

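The knob shows at about (320,251), centred between the fingers, with the hub at (376,252).

Run:
```python
from h import *
C=cam("wrist"); s=env.state(); M=R.from_rotvec(s["tool_rot"]).as_matrix();p=np.array(s["ee_pos"])
for u,v,z in[(320,251,.107),(321,264,.13),(376,252,.088)]:
    q=onz(C,u,v,z);print(q.round(4),(M.T@(q-p)*100).round(2))
for q in [(.594,.242,.107),p+[0,0,-.07]]: print(proj(C,q))
```

```text
[0.6092 0.2807 0.107 ] [-0.24 -0.02  6.72]
[0.6087 0.2802 0.13  ] [-0.28  0.04  4.42]
[0.596  0.2381 0.088 ] [-1.05  4.37  8.62]
(np.float64(375.03848534198727), np.float64(264.4349367233511))
(np.float64(320.1050703161972), np.float64(246.62516889306337))
```

```bash
python3 -m jog '[6,-0.2,0,3.8,0, 6,0,0,3.9,0, 6,0,0,0,0, 2,0,0,0,0, 2,0,0,0,0]' 15
python3 -m jog '[1.5,0,0,0,0, 1.5,0,0,0,0, 1.5,0,0,0,0]'
```

```text
clock: 4.85
ee_pos: [0.6102, 0.2829, 0.0996]
tool_rot: [-3.135, 0.183, -0.006]
ft_force: [1.2, 0.5, 1.0]
grip_width: 0.0509
grip_force: 0.0
clock: 5.15
ee_pos: [0.6089, 0.2832, 0.0977]
tool_rot: [-3.136, 0.181, -0.002]
ft_force: [-0.1, -0.3, 0.5]
grip_width: 0.028
grip_force: 0.0
```

```bash
python3 -m jog '[1.5,0,0,0,0, 1.5,0,0,0,0]'
```

```text
clock: 5.35
ee_pos: [0.6087, 0.2831, 0.0972]
tool_rot: [-3.136, 0.181, -0.001]
ft_force: [-1.2, -0.3, 3.2]
grip_width: 0.0236
grip_force: 15.0
```

```bash
python3 -m jog '[1.5,1.12,0.35,0,0, 1.5,0.99,0.63,0,0, 1.5,0.79,0.87,0,0, 1.5,0.54,1.04,0,0, 1.5,0.25,1.15,0,0]'
python3 -m jog '[1.5,0,0,0,0]'
python3 -c "
from h import *
print(env.state()['ee_pos'],env.state()['ft_force'])"
```

```text
clock: 5.85
ee_pos: [0.6363, 0.2412, 0.097]
tool_rot: [-3.135, 0.176, 0.013]
ft_force: [-11.9, 3.1, 8.0]
grip_width: 0.0235
grip_force: 15.0
clock: 5.95
ee_pos: [0.6362, 0.239, 0.097]
tool_rot: [3.135, -0.179, -0.014]
ft_force: [-12.2, -2.8, 9.4]
grip_width: 0.0237
grip_force: 15.0
[0.63622648 0.23900079 0.0970145 ] [-12.230663    -2.75588407   9.38624618]
```

The fit of the two knob positions puts the axis at about (0.591, 0.242), so I correct the radius and carry on.

```bash
python3 -m jog '[1.5,-1.04,2.53,0,0, 1.5,-1.65,1.65,0,0, 1.5,-2.25,0.60,0,0, 1.5,-2.25,-0.60,0,0, 1.5,-1.65,-1.65,0,0]'
python3 -m jog '[1.5,0,0,0,0]'
```

```text
clock: 6.45
ee_pos: [0.5509, 0.2203, 0.0972]
tool_rot: [3.133, -0.186, 0.004]
ft_force: [5.6, -2.1, -0.6]
grip_width: 0.0237
grip_force: 15.0
clock: 6.55
ee_pos: [0.5485, 0.2259, 0.0971]
tool_rot: [-3.135, 0.175, -0.001]
ft_force: [-2.4, 2.7, 3.7]
grip_width: 0.0235
grip_force: 15.0
```

```bash
python3 -m jog '[1.5,-0.60,-2.25,0,0, 1.5,0.60,-2.25,0,0, 1.5,1.65,-1.65,0,0, 1.5,2.25,-0.60,0,0, 1.5,2.25,0.60,0,0]'
python3 -m jog '[1.5,1.65,1.65,0,0, 1.5,0.60,2.25,0,0, 1.5,-0.60,2.25,0,0, 1.5,-1.65,1.65,0,0, 1.5,-2.25,0.60,0,0]'
python3 -m jog '[1.5,-2.25,-0.60,0,0, 1.5,-1.65,-1.65,0,0, 1.5,0,0,0,0]'
```

```text
clock: 7.05
ee_pos: [0.6171, 0.2788, 0.0969]
tool_rot: [3.136, -0.176, -0.006]
ft_force: [-7.5, -4.7, 10.5]
grip_width: 0.0239
grip_force: 15.0
clock: 7.55
ee_pos: [0.5882, 0.1966, 0.097]
tool_rot: [-3.132, 0.184, -0.005]
ft_force: [4.9, 8.3, -1.4]
grip_width: 0.0233
grip_force: 15.0
clock: 7.85
ee_pos: [0.549, 0.2256, 0.0969]
tool_rot: [-3.135, 0.175, -0.0]
ft_force: [-1.7, 1.2, 3.2]
grip_width: 0.0237
grip_force: 15.0
```

```bash
python3 -m jog '[1.5,-0.60,-2.25,0,0, 1.5,0.60,-2.25,0,0, 1.5,1.65,-1.65,0,0, 1.5,2.25,-0.60,0,0, 1.5,2.25,0.60,0,0]'
python3 -m jog '[1.5,1.65,1.65,0,0, 1.5,0.60,2.25,0,0, 1.5,-0.60,2.25,0,0, 1.5,-1.65,1.65,0,0, 1.5,-2.25,0.60,0,0]'
python3 -m jog '[1.5,-2.25,-0.60,0,0, 1.5,0,0,0,0]'
python3 - <<'E'
from h import *
C,im=snap("wrist","w3"); find("wrist",C,["wound_pointer","wound_clip"])
c=im[80:200,340:500]; cv2.imwrite("pics/w3c.png",cv2.cvtColor(cv2.resize(c,None,fx=5,fy=5,interpolation=cv2.INTER_CUBIC),cv2.COLOR_RGB2BGR))
E
```

```text
clock: 8.35
ee_pos: [0.6173, 0.2787, 0.0967]
tool_rot: [3.136, -0.176, -0.007]
ft_force: [-7.3, -4.9, 10.3]
grip_width: 0.0235
grip_force: 15.0
clock: 8.85
ee_pos: [0.5882, 0.1966, 0.0968]
tool_rot: [-3.131, 0.185, -0.003]
ft_force: [4.0, 9.4, -1.3]
grip_width: 0.0238
grip_force: 15.0
clock: 9.05
ee_pos: [0.5631, 0.2066, 0.0968]
tool_rot: [-3.135, 0.177, 0.002]
ft_force: [-1.5, 3.0, 1.1]
grip_width: 0.0237
grip_force: 15.0
wrist wound_pointer 0.8 [395. 119.] [0.6453 0.1507 0.036 ]
wrist wound_clip 0.83 [394.  99.] [0.6566 0.1506 0.034 ]
```

View pics/w3c.png

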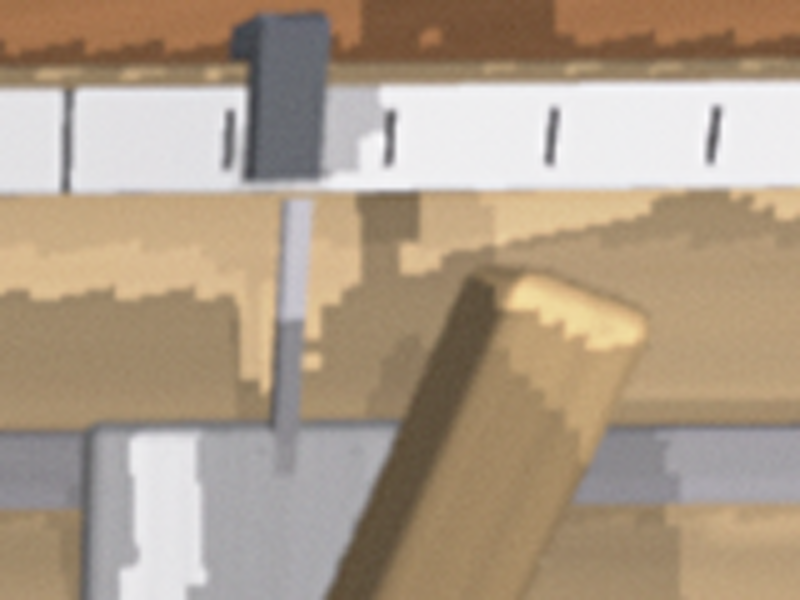

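The crop shows the pointer tip at about (399.4,120) full-frame and the near end of the clip's top at about x = 389–404, so the two are nearly level. I work out the remainder.

Run:
```python
from h import *
C=cam("wrist"); yv=np.array([.116,.993,0])
def y(u,v,z): 
    q=onz(C,340+u/5,80+v/5,z); return q.round(4),round(q@yv*1000,2)
for a in[(297,200,.036),(303,200,.036),(245,178,.042),(320,178,.042),(258,18,.042),(328,18,.042)]:print(a,y(*a))
# angle of clamp from rail edge
for a in[(0,190,.034),(790,186,.034)]:print(y(*a))
s=env.state();print(s["ee_pos"],R.from_rotvec(s["tool_rot"]).as_matrix()[:,0])
# bearing: pointer bar px/ mm
```

```text
(297, 200, 0.036) (array([0.6457, 0.1464, 0.036 ]), np.float64(220.32))
(303, 200, 0.036) (array([0.6456, 0.1457, 0.036 ]), np.float64(219.58))
(245, 178, 0.042) (array([0.6491, 0.1539, 0.042 ]), np.float64(228.13))
(320, 178, 0.042) (array([0.648 , 0.1449, 0.042 ]), np.float64(219.08))
(258, 18, 0.042) (array([0.6667, 0.1515, 0.042 ]), np.float64(227.75))
(328, 18, 0.042) (array([0.6657, 0.1433, 0.042 ]), np.float64(219.53))
(array([0.6512, 0.1829, 0.034 ]), np.float64(257.17))
(array([0.6403, 0.0846, 0.034 ]), np.float64(158.28))
[0.56488362 0.20519417 0.09679179] [ 0.99335074 -0.11512211 -0.0010984 ]
```

```bash
python3 -m jog '[1.5,-1.44,-1.32,0,0, 1.5,-0.75,-1.80,0,0, 1.5,0.09,-1.95,0,0, 1.5,0,0,0,0, 1.5,0,0,0,0]'
python3 -m jog '[5,0,0,0,0, 5,0,0,0,0, 5,0,0,0,0, 5,0,0,-3,0, 5,0,0,-4,0]'
python3 -m jog '[5,2.5,4.5,-2,0, 5,2,4.2,-1,0, 5,0,0,0,0, 5,0,0,0,0]'
python3 - <<'E'
from h import *
C,im=snap("wrist","w4"); find("wrist",C,["wound_pointer","wound_clip","sprung_pointer","sprung_clip","paddle"])
u,v=map(int,proj(C,(.653,.149,.036))); print(u,v); v=max(v,60)
x0,y0=u-80,v-60
c=im[y0:y0+120,x0:x0+160];print(x0,y0); cv2.imwrite("pics/w4c.png",cv2.cvtColor(cv2.resize(c,None,fx=5,fy=5,interpolation=cv2.INTER_CUBIC),cv2.COLOR_RGB2BGR))
E
```

```text
clock: 9.7
ee_pos: [0.5498, 0.259, 0.0968]
tool_rot: [-3.134, 0.18, -0.0]
ft_force: [-1.1, 3.2, 3.6]
grip_width: 0.0232
grip_force: 15.0
clock: 10.2
ee_pos: [0.5478, 0.2557, 0.1646]
tool_rot: [3.133, -0.182, -0.008]
ft_force: [1.2, -0.2, 0.3]
grip_width: 0.0485
grip_force: 0.0
clock: 10.6
ee_pos: [0.5827, 0.168, 0.1944]
tool_rot: [3.135, -0.188, -0.001]
ft_force: [0.3, 0.8, -0.0]
grip_width: 0.0497
grip_force: 0.0
wrist wound_pointer 0.72 [328. 145.] [0.6473 0.1523 0.036 ]
wrist wound_clip 0.57 [330. 132.] [0.6585 0.1493 0.034 ]
wrist sprung_pointer 0.57 [565. 142.] [ 0.6241 -0.0625  0.036 ]
wrist sprung_pointer 0.17 [305. 318.] [0.4714 0.1969 0.036 ]
331 138
251 78
```

View pics/w4c.png

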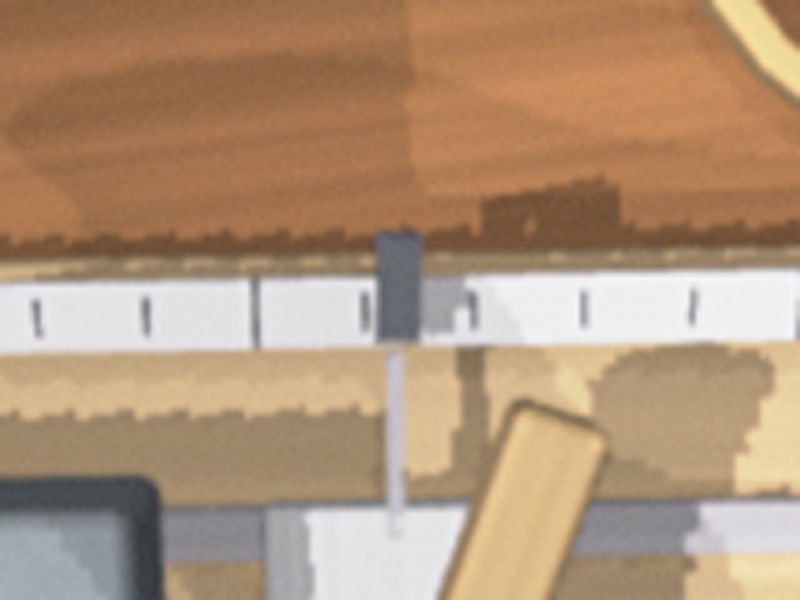

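The clip spans about x = 377–420 in the crop and the pointer tip is at x ≈ 394.5, so it is within about 0.6 mm of the middle. The wound jaw is set. Next I go over the paddle.

```bash
python3 -m jog '[7,0.1,4.7,0,0, 7,0.1,4.7,0,0, 7,0,4.7,0,0, 7,0,4.7,0,0, 7,0,4.7,0,0]'
python3 -m jog '[7,0,4.7,0,0, 7,0,0,0,0, 7,0,0,0,0]'
python3 - <<'E'
from h import *
C,im=snap("wrist","w5"); find("wrist",C,["sprung_pointer","sprung_clip","paddle","sprung_jaw"]); print(env.state()["ee_pos"])
print(env.boxes_of("wrist","paddle")[:1])
for dx in(-.023,.023):
  for dy in(-.008,.008): print(0)if 0 else None
E
```

```text
clock: 11.4
ee_pos: [0.5566, -0.0636, 0.1948]
tool_rot: [3.136, -0.178, 0.0]
ft_force: [0.1, -0.1, 0.5]
grip_width: 0.0695
grip_force: 0.0
clock: 11.7
ee_pos: [0.5514, -0.1102, 0.1945]
tool_rot: [-3.136, 0.184, 0.001]
ft_force: [0.1, 1.1, 0.5]
grip_width: 0.07
grip_force: 0.0
wrist sprung_pointer 0.63 [260. 144.] [ 0.6243 -0.0636  0.036 ]
wrist sprung_clip 0.69 [307. 131.] [ 0.6307 -0.108   0.034 ]
wrist paddle 0.64 [321. 225.] [ 0.5538 -0.111   0.078 ]
wrist paddle 0.47 [ 24. 138.] [0.6521 0.1137 0.078 ]
wrist sprung_jaw 0.66 [267. 208.] [ 0.5565 -0.0533  0.    ]
[ 0.55199682 -0.107356    0.1948367 ]
[{'rect': [0.3387, 0.3027, 0.8253, 0.5692], 'confidence': 0.62}]
```

View pics/w5.png

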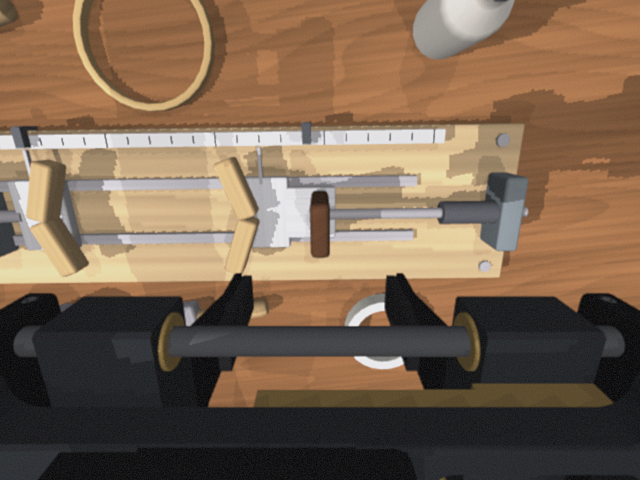

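The paddle shows at (320,224), directly under the TCP, with its pointer at (260,150) and its clip at (307,132). I descend and grip.

```bash
python3 -m jog '[5,0.2,0.2,0,0, 5,0,0,4.4,0, 5,0,0,4.4,0, 5,0,0,4.4,0, 5,0,0,0,0]' 40
python3 -m jog '[0.5,0,0,0,0, 0.5,0,0,0,0, 0.5,0,0,0,0, 0.5,0,0,0,0, 0.5,0,0,0,0]'
python3 -m jog '[0.5,0,0,0,0, 0.5,0,0,0,0]'
python3 - <<'E'
from h import *
print(env.state()["ee_pos"])
E
```

```text
clock: 12.5
ee_pos: [0.5484, -0.1107, 0.057]
tool_rot: [-3.134, 0.179, 0.018]
ft_force: [-1.1, 0.7, -0.7]
grip_width: 0.0505
grip_force: 0.0
clock: 13.0
ee_pos: [0.5542, -0.1119, 0.064]
tool_rot: [3.136, -0.181, 0.003]
ft_force: [-0.1, -0.6, 0.5]
grip_width: 0.0178
grip_force: 0.0
clock: 13.2
ee_pos: [0.5541, -0.1114, 0.0638]
tool_rot: [3.136, -0.179, 0.002]
ft_force: [-0.7, 1.3, 5.5]
grip_width: 0.0157
grip_force: 40.0
[ 0.55413996 -0.11139377  0.06382194]
```

```bash
python3 -m jog '[0.5,0,0.8,0,0, 0.5,0,0.8,0,0, 0.5,0,0.8,0,0, 0.5,0,0.8,0,0, 0.5,0,0.8,0,0]'
python3 -m jog '[0.5,0,0,0,0, 0.5,0,0,0,0]'
python3 - <<'E'
from h import *
C,im=snap("wrist","w6"); find("wrist",C,["sprung_pointer","sprung_clip"]); print(env.state()["ee_pos"])
u,v=map(int,proj(C,(.628,-.108,.036))); v=max(v,60)
x0,y0=u-80,v-60
c=im[y0:y0+120,x0:x0+160];print(x0,y0); cv2.imwrite("pics/w6c.png",cv2.cvtColor(cv2.resize(c,None,fx=5,fy=5,interpolation=cv2.INTER_CUBIC),cv2.COLOR_RGB2BGR))
E
```

```text
clock: 13.7
ee_pos: [0.5504, -0.1477, 0.0638]
tool_rot: [-3.133, 0.176, -0.004]
ft_force: [0.6, 7.6, 5.7]
grip_width: 0.0157
grip_force: 40.0
clock: 13.9
ee_pos: [0.5503, -0.1481, 0.0638]
tool_rot: [-3.133, 0.177, -0.003]
ft_force: [0.3, 7.6, 6.1]
grip_width: 0.0157
grip_force: 40.0
wrist sprung_pointer 0.8 [218. 161.] [ 0.6219 -0.0995  0.036 ]
wrist sprung_clip 0.6 [232. 144.] [ 0.6299 -0.108   0.034 ]
[ 0.55033986 -0.14773027  0.06379751]
151 87
```

View pics/w6c.png

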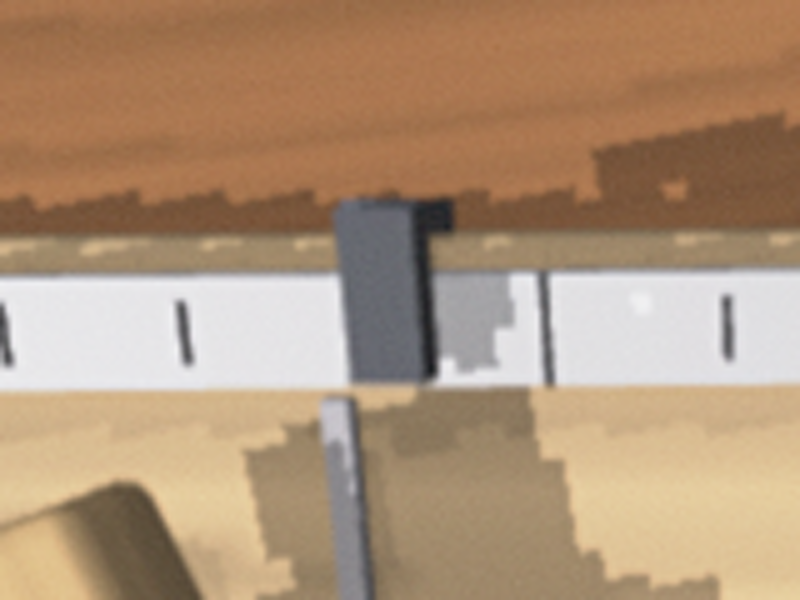

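The pointer tip is at crop (340,400), still short of the clip, whose top spans x = 350–424. I work out the remainder.

Run:
```python
from h import *
C=cam("wrist"); yv=np.array([.116,.993,0])
for u,v,z in[(340,402,.036),(326,402,.036),(354,402,.036),(350,380,.042),(424,380,.042),(337,205,.042),(412,205,.042)]:
    q=onz(C,151+u/5,87+v/5,z); print(q.round(4),round(q@yv*1000,2))
```

```text
[ 0.6182 -0.0986  0.036 ] -26.19
[ 0.6184 -0.0971  0.036 ] -24.64
[ 0.618  -0.1001  0.036 ] -27.74
[ 0.6209 -0.102   0.042 ] -29.22
[ 0.62   -0.1098  0.042 ] -37.13
[ 0.6386 -0.1042  0.042 ] -29.36
[ 0.6377 -0.1119  0.042 ] -37.14
```

```bash
python3 -m jog '[0.5,0,0.4,0,0, 0.5,0,0.32,0,0, 0.5,0,0,0,0, 0.5,0,0,0,0]'
python3 - <<'E'
from h import *
C,im=snap("wrist","w7"); find("wrist",C,["sprung_pointer","sprung_clip"]); print(env.state()["ee_pos"])
u,v=map(int,proj(C,(.628,-.108,.036))); v=max(v,60)
x0,y0=u-80,v-60
c=im[y0:y0+120,x0:x0+160];print(x0,y0); cv2.imwrite("pics/w7c.png",cv2.cvtColor(cv2.resize(c,None,fx=5,fy=5,interpolation=cv2.INTER_CUBIC),cv2.COLOR_RGB2BGR))
E
```

```text
clock: 14.45
ee_pos: [0.5496, -0.1546, 0.0638]
tool_rot: [-3.133, 0.176, -0.004]
ft_force: [1.9, 8.9, 5.9]
grip_width: 0.0157
grip_force: 40.0
wrist sprung_pointer 0.93 [219. 162.] [ 0.6205 -0.106   0.036 ]
wrist sprung_clip 0.66 [218. 144.] [ 0.6297 -0.1066  0.034 ]
[ 0.54966563 -0.15444152  0.0638055 ]
139 87
```

View pics/w7c.png

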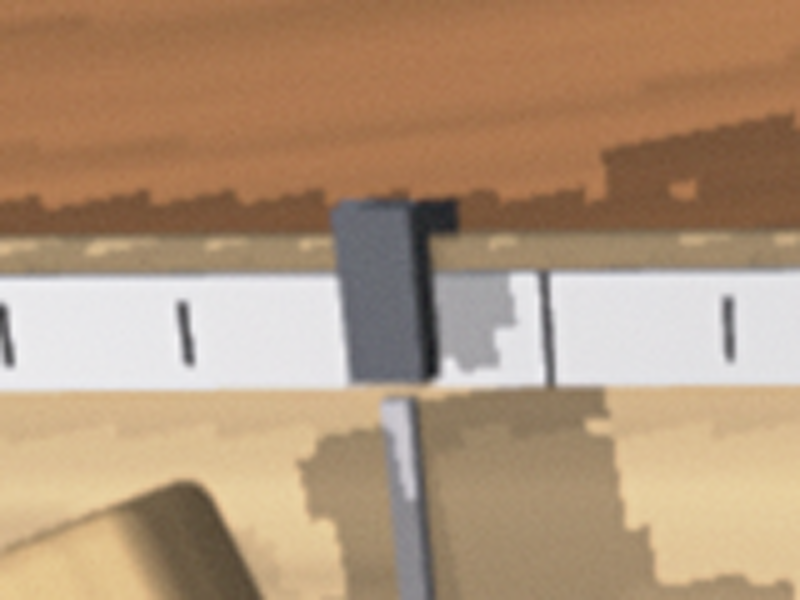

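The pointer tip (crop x = 400) is level with the middle of the clip. After the 6.75 mm move the computed remainder is about 0.3 mm, and the grip is firm at 40 N. I hand in.

```bash
python3 -c "
from cell import env
print(env.job_done())"
```

```text
the job is handed in; nothing more can be done
None
```

I handed the job in: the crank was turned about 2¾ turns clockwise, leaving the wound pointer about 0.6 mm past the middle of its clip, and the sprung pointer is held within about 0.3 mm of the middle of its own, with the paddle gripped at 40 N.

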